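# Cull the bad clutch carrier plates into the scrap tray

### The arm

A 6-joint arm with a two-finger parallel gripper is mounted at the origin on the work surface. World frame = base frame: x ahead of the robot, y to its left, z up, the work surface at z = 0. Lengths are in m, angles in rad, forces in N, time in s.
With the tool pointing down it reaches from about 0.425 to 0.95 m from the base axis. Payload 3.5 kg.
Tool frame: the origin (TCP) lies on the centre line of the jaws, within the pads' length; the fingertips stand 19 mm ahead of it and the grasp point (between the pads) is the TCP; z points along the fingers, y is the line along which they close (so a half turn about z gives the same grasp; the last joint's range is limited). The gripper opens to 85 mm and grips with 20 to 120 N. Pads are 22 mm wide; open, the fingers measure 114 mm over their backs; the gripper's body (76 mm by 85 mm) begins 54 mm behind the grasp point. The pads swing forward as they close: fully open they stand 13 mm farther back than shut.
Start: joints at [0.996, 0.286, 1.577, -0, 1.279, -0.15], TCP at [0.278, 0.615, 0.25] pointing down, gripper open.
Joint ranges: [-2.77, 2.77], [-0.9, 2.22], [0.21, 2.48], [-1.53, 4.67], [0.24, 2.81], [-2.84, 2.84]. Speed limits (rad/s): [2.79, 2.79, 3.14, 3.14, 3.14, 3.14].

### API

Orientations are given as a unit quaternion [x, y, z, w].
In Python, from plant import ctrl, imaging gives the robot as it stands. The module is installed in compiled form; this text tells all that it offers.
- The arm moves only by the shell command python3 -m handwheel 'ROWS' [OPENING] [FORCE]. ROWS is JSON, one flat list of numbers, 6 for each row, row after row: the shift along the world's x, y, z in units of 150 mm (1.0 is 150 mm), then the turn, a rotation vector about the world's x, y, z in units of 90 degrees (1.0 is 90 degrees). In form: [tx, ty, tz, rx, ry, rz, tx, ty, tz, rx, ry, rz, ...]. A call has 1 to 5 rows; each row shifts and turns the commanded pose from where the row before left it; what a row does not reach is not made up. A row lasts 1/12 s, in which the tool goes at most 41.7 mm and 7.16 degrees, less where a joint would pass 70% of its speed; a pose out of reach is approached as far as the arm can. A call with a number of a shift or a turn outside -1 to 1 is refused whole. A call with a gripper value outside its range is refused whole. OPENING is the opening, from 0 (shut) to 1 (fully open), set as the call begins (- or left out, the last holds). The fingers move at their own pace and stop on an object; FORCE is the grip in N (left out, the last holds). Time passes only in rows, so rows that do not move let the fingers close. It gives the time, the measured TCP pose, the force, the opening and the grip force at its end, in the units of the state.
- ctrl.get_state(): the state, without advancing time (a new reading comes with each control period).
- imaging.read_camera(name): name is "side" or "top" or "wrist"; returns (picture, depth): 480x640x3 uint8, blue, green, red; 480x640 float32, m along the optical axis (not along the pixel's ray), 0 where there is no reading.
- imaging.get_calibration(name): a dict with "fovy" (degrees; the focal length in pixels is half the picture's height over the tangent of half this angle, whatever the lens; pixels are square), "cx", "cy" (the principal point, pixels), "R" (3x3) and "t" (3): a world point X has camera coordinates R X + t. Camera axes: x right, y down, z forward; pixel columns grow to the right and rows downward; lengths in m; the calibration is good to about 2 mm. A picture is of the moment at which its call begins: read the wrist's pose just before it. get_calibration takes no time and is no camera call; for the wrist camera it gives the pose at the moment of the call.
- ctrl.sign_off(): hands the job in; it is judged then, once.
The state is a dict: "time": time; "qpos": joint angles; "dq": joint speeds; "joint_efforts": joint torques, N m; "eef_pos": TCP position; "tcp_rot": TCP orientation; "contact_force": force on the tool from outside, world axes, zero at the start; "wrist_torque": the same for the moment, N m; "opening": opening from 0.0 (shut) to 1.0 (fully open); "finger_force": force on a finger pad.
Only numpy, scipy, OpenCV 4.12 (cv2) and the standard library are available. Lean on these libraries where they do the work, as an engineer would, in place of code of your own. Each camera call takes 0.05 s, during which the arm holds its last target. There are 200 camera calls.

### The job

Bring the scrap tray right up against the sorting board, then drag the two odd clutch carrier plates (the one with a lobe snapped off and the undersized one) flat across the board, without lifting them, onto the tray floor, one after the other in either order. Then slide the tray away from the board, past the sprung catch, until it is fully home against its end stop. Leave the three sound plates, the drive face, plugs, shoe assembly and pliers where they are, and let go of everything.

Things in the scene. Friction and masses are not known exactly. Their poses are not given: they have to be found in the camera images.
- board: fixed zinc-clad sorting board, top at z = 20 mm; origin at table level under the aisle. In its frame the top spans x +-169, y -175 to +225 mm (10 mm lip at the +y end). Six pieces lie in two rows at x = +-107 and y = -115, 0, +115 mm (each within 7 mm, any order); the free aisle between them (x = 0) leads to the open -y edge, where the tray runs on rails along -y
- tray (a joint): scrap tray on rails: 0 = against the board's -y edge (2 mm gap, loading position), grows as it moves away along the board's -y; 0.110 m = home at the end stop. A sprung plunger at its +x side resists from 0.093 with about 10 N until the tray passes 0.102, then holds it. Rail friction about 5 N
- tray_in (a point): middle of the tray floor's upper face, axes as the board's, z = 17 mm (3 mm below the board's top). Floor 200 mm along x, 140 mm along y; walls 15 mm high, 4 mm thick, at both x ends and the -y side; the +y side, towards the board, is open
- tray_post (a point): top centre of the tray's upright steel post, 16 x 16 mm, 58 mm tall (top at z = 75 mm), outside the tray's near end, 122 mm from tray_in along -x. Push its -y face to bring the tray to the board, its +y face to send it home
- plate_a: tarnished flat steel clutch carrier plate, a 12 mm thick ring of 70 mm outside and 54 mm bore diameter with three lobes 22 mm wide at 120 degrees reaching 48 mm from the centre, one along its x axis; sound; origin at the centre of its underside, z up
- plate_b: tarnished flat steel clutch carrier plate, a 12 mm thick ring of 70 mm outside and 54 mm bore diameter with three lobes 22 mm wide at 120 degrees reaching 48 mm from the centre, one along its x axis, like plate_a; sound; origin at the centre of its underside, z up
- plate_c: tarnished flat steel clutch carrier plate, a 12 mm thick ring of 70 mm outside and 54 mm bore diameter with three lobes 22 mm wide at 120 degrees reaching 48 mm from the centre, one along its x axis, like plate_a; sound; origin at the centre of its underside, z up
- plate_broken: odd: the same plate as plate_a (12 mm thick, ring 70 mm, bore 54 mm) with one of its three lobes snapped off: lobes only along its x axis and at +120 degrees. Origin at the centre of the bore, on the underside; 190 g
- plate_small: odd: undersized plate, 12 mm thick, ring 64 mm outside and 52 mm bore, three lobes 14 mm wide reaching only 40 mm from the centre. Origin at the centre of the bore, on the underside; 150 g
- drive_face: bystander in the batch: green drive face, solid cone disc of 90 mm diameter, 20 mm high with its hub; origin at the centre of its underside
- plug_1: brass drain plug, 26 mm diameter, 26 mm high, standing at the left end of the board's aisle; origin under its centre
- plug_2: brass drain plug, the same, standing on the table beyond the board; origin under its centre
- shoe_assembly: tarnished clutch shoe assembly, three shoes about a hub, 125 mm across, 22 mm high, on the table left of the board; origin under its centre
- pliers: snap-ring pliers with orange grips, 170 mm long, 14 mm high, on the table at the right; origin under the pivot

How it is judged:
On the way, in this order (a step that is already met when the one before it is completed fails the run):
1. the tray is drawn up against the board, within 5 mm (value of joint tray below 0.005 m), for 0.2 s.
2. one of the two odd plates lies flat on the tray floor, the tray still within 15 mm of the board (((y of plate_broken in the frame of tray_in between -0.04 and 0.03 m and x of plate_broken in the frame of tray_in between -0.075 and 0.075 m and z of plate_broken in the frame of tray_in below 0.006 m and angle between plate_broken's own z axis and vertical below 0.1 rad) or (y of plate_small in the frame of tray_in between -0.04 and 0.03 m and x of plate_small in the frame of tray_in between -0.075 and 0.075 m and z of plate_small in the frame of tray_in below 0.006 m and angle between plate_small's own z axis and vertical below 0.1 rad)) and value of joint tray below 0.015 m), for 0.2 s.
3. both odd plates lie flat on the tray floor, the tray still within 15 mm of the board (y of plate_broken in the frame of tray_in between -0.04 and 0.03 m and x of plate_broken in the frame of tray_in between -0.075 and 0.075 m and z of each of plate_broken, plate_small in the frame of tray_in below 0.006 m and angle between each of plate_broken, plate_small's own z axis and vertical below 0.1 rad and y of plate_small in the frame of tray_in between -0.04 and 0.03 m and x of plate_small in the frame of tray_in between -0.075 and 0.075 m and value of joint tray below 0.015 m), for 0.2 s.
4. the tray, with both odd plates on it, is past the catch and within 3 mm of its end stop (y of plate_broken in the frame of tray_in between -0.04 and 0.03 m and x of plate_broken in the frame of tray_in between -0.075 and 0.075 m and z of each of plate_broken, plate_small in the frame of tray_in below 0.006 m and angle between each of plate_broken, plate_small's own z axis and vertical below 0.1 rad and y of plate_small in the frame of tray_in between -0.04 and 0.03 m and x of plate_small in the frame of tray_in between -0.075 and 0.075 m and value of joint tray above 0.107 m), for 0.2 s.
At the end, for the whole second after the job is handed in: Both odd plates lie flat and at rest on the tray floor (centres within 75 mm of the floor's middle along its length, at most 30 mm from it towards the board and 40 mm away from the board), the tray is past the catch and within 3 mm of its end stop, and the robot touches nothing (all of step 4 and linear speed of each of plate_broken, plate_small below 0.01 m/s and contact force between each of the arm, the fingers and anything else below 0.2 N).
It fails at once if an odd plate is lifted more than 20 mm off the board (height (world z) of any of plate_broken, plate_small above 0.04 m).
It fails at once if a sound plate is moved more than 20 mm (distance of any of plate_a, plate_b, plate_c from where it was at the start of the episode above 0.02 m).
It fails at once if the drive face, a plug, the shoe assembly or the pliers is moved more than 20 mm (distance of any of drive_face, plug_1, plug_2, shoe_assembly, pliers from where it was at the start of the episode above 0.02 m).
It also fails if it takes over 72 s, if anything falls off the work surface, if the arm or the gripper's body presses on something with over 40 N, if the wrist force passes 120 N, or if a joint passes its speed limit or range.

## Working session

There is one attempt and no reset: what is moved stays moved. The work goes in short steps, Python scripts to look and compute and a shell command to move; the robot and the scene stay as the last step left them, time stands still between calls to the robot, and variables do not carry over. Pictures are saved under pics/ and viewed, at most 10 in all, crops included, and the job is handed in when it is done.

```bash
mkdir -p pics
cat > h.py <<'E'
import numpy as np, cv2
from plant import ctrl, imaging
def K(c):
    f=240/np.tan(np.radians(c["fovy"])/2); return f,c["cx"],c["cy"]
def grab(n):
    c=imaging.get_calibration(n); p,d=imaging.read_camera(n); return c,p,d
def cloud(c,d):
    f,cx,cy=K(c); v,u=np.mgrid[:480,:640]
    P=np.stack([(u-cx)/f*d,(v-cy)/f*d,d],-1)
    return (P-np.array(c["t"]))@np.array(c["R"])
def proj(c,X):
    f,cx,cy=K(c); q=np.atleast_2d(X)@np.array(c["R"]).T+c["t"]; return q[:,:2]/q[:,2:]*f+[cx,cy]
E
python3 - <<'E'
from h import *
for n in("top","side"):
    c,p,d=grab(n); cv2.imwrite(f"pics/{n}.png",p); np.savez(f"{n}.npz",p=p,d=d,**{k:np.array(v) for k,v in c.items()}); print(n,c)
s=ctrl.get_state(); print(s)
E
```

```text
top {'fovy': 44.01714700470092, 'cx': 319.0312684252585, 'cy': 231.8907490471266, 'R': array([[-0.02627346, -0.99963712, -0.00594422],
       [-0.98877528,  0.02686195, -0.14697576],
       [ 0.1470821 ,  0.00201594, -0.98912223]]), 't': array([0.01752046, 0.58571794, 1.37622701])}
side {'fovy': 46.510231258175345, 'cx': 317.4477691467473, 'cy': 245.47072819716007, 'R': array([[ 0.93294699, -0.35990662, -0.00878243],
       [-0.27151708, -0.68738642, -0.67363075],
       [ 0.23640725,  0.63084636, -0.73901589]]), 't': array([-0.54819308,  0.1961302 ,  1.59080108])}
{'time': 0.1, 'qpos': array([ 9.96021692e-01,  2.87080591e-01,  1.57802845e+00,  1.69865968e-07,
        1.27859930e+00, -1.49982849e-01]), 'dq': array([ 8.70090780e-05, -1.01884861e-03, -3.38860478e-03,  5.59424531e-04,
        1.18536665e-03,  6.34929946e-04]), 'joint_efforts': array([ 1.79978921e-03, -4.07299554e+01, -2.93697202e+01, -8.17527166e-05,
        3.40861683e-03,  2.97484362e-06]), 'eef_pos': array([0.27784732, 0.61455732, 0.24908428]), 'tcp_rot': array([ 2.10802463e-01,  9.77528108e-01, -9.89114655e-04, -3.75081141e-04]), 'contact_force': array([0.36460129, 0.55346355, 0.15029586]), 'wrist_torque': array([-0.00459354,  0.06920396,  0.01675616]), 'finger_force': 0.0, 'opening': 0.9990034745249893}
```

View pics/top.png

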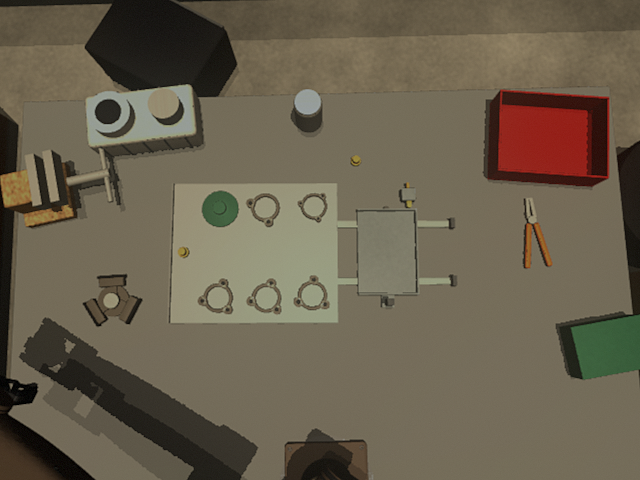

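View pics/side.png

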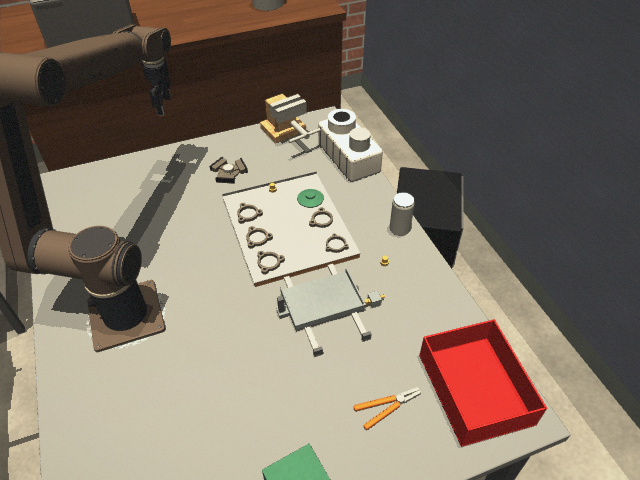

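The top view shows the board with the tray to its right (tray centre about (386,252), post (388,301)). The small plate appears at (314,207). The broken one still needs a zoomed look; I'll measure the heights and the clusters at the same time.

Run:
```python
from h import *
D={n:dict(np.load(n+".npz")) for n in("top","side")}
c=D["top"]; P=cloud(c,c["d"])
crop=cv2.resize(c["p"][170:335,165:465],None,fx=2.6,fy=2.6,interpolation=cv2.INTER_CUBIC); cv2.imwrite("pics/crop.png",crop)
crop=cv2.convertScaleAbs(crop,alpha=1.3)
# board corners, tray, post, pieces from each camera by depth
for n in D:
    c=D[n]; P=cloud(c,c["d"]); z=P[...,2]
    reg=(P[...,0]>.3)&(P[...,0]<.85)&(P[...,1]>-.3)&(P[...,1]<.42)
    print(n,"table",np.median(z[reg&(abs(z)<.008)]),"board",np.median(z[reg&(z>.014)&(z<.024)]))
    for lo,hi in((.026,.060),(.066,.085)):
        m=(reg&(z>lo)&(z<hi)).astype(np.uint8)
        k,l,st,_=cv2.connectedComponentsWithStats(m,connectivity=8)
        for i in range(1,k):
            if st[i,4]>=6:
                Q=P[l==i]; cc,r=cv2.minEnclosingCircle(Q[:,:2].astype(np.float32))
                print(lo,st[i,:2],st[i,4],"mean",Q.mean(0).round(4),"circ",np.round(cc,4),round(r,4),"z",Q[:,2].max().round(4))
c=D["top"];P=cloud(c,c["d"]);z=P[...,2]
# board bright mask rectangle
g=cv2.cvtColor(c["p"],cv2.COLOR_BGR2GRAY)
m=(abs(z-.02)<.006)&(P[...,0]>.3)&(P[...,0]<.9)&(P[...,1]>-.3)&(P[...,1]<.45)
m=cv2.morphologyEx(m.astype(np.uint8),cv2.MORPH_OPEN,np.ones((5,5)))
k,l,st,_=cv2.connectedComponentsWithStats(m)
for i in range(1,k):
    if st[i,4]>400:
        Q=P[l==i]; r=cv2.minAreaRect(Q[:,:2].astype(np.float32)); print("rect",st[i],r,np.median(Q[:,2]))
```

```text
top table 7.209385670744276e-05 board 0.01942600190728624
0.026 [303 124] 48 mean [0.8479 0.0199 0.0428] circ [0.8489 0.0198] 0.0148 z 0.0595
0.026 [145 128] 273 mean [0.8159 0.3456 0.0426] circ [0.8282 0.3531] 0.07 z 0.0599
0.026 [353 156] 14 mean [ 0.7701 -0.0944  0.0286] circ [ 0.7681 -0.0938] 0.0084 z 0.032
0.026 [168 183] 288 mean [0.547  0.3597 0.0303] circ [0.5503 0.3604] 0.1681 z 0.0388
0.026 [402 188] 153 mean [ 0.6757 -0.2182  0.0305] circ [ 0.6761 -0.2177] 0.0207 z 0.0377
0.026 [202 191] 811 mean [0.6537 0.2404 0.032 ] circ [0.6562 0.24  ] 0.0463 z 0.0465
0.026 [246 192] 351 mean [0.6504 0.1347 0.032 ] circ [0.6482 0.1366] 0.0441 z 0.0412
0.026 [298 193] 248 mean [0.6533 0.0126 0.0319] circ [0.6532 0.0125] 0.0397 z 0.0403
0.026 [358 207] 299 mean [ 0.5808 -0.2032  0.0315] circ [ 0.5396 -0.1629] 0.1253 z 0.0407
0.026 [236 212] 7 mean [0.6357 0.2009 0.0287] circ [0.6359 0.2008] 0.0063 z 0.0313
0.026 [178 246] 89 mean [0.5483 0.3275 0.039 ] circ [0.5504 0.3298] 0.0142 z 0.052
0.026 [294 275] 412 mean [0.4379 0.0218 0.0322] circ [0.4374 0.0217] 0.0477 z 0.0413
0.026 [198 277] 
[... 2451 characters left out ...]
n [0.819  0.3324 0.0754] circ [0.8267 0.3488] 0.0727 z 0.0849
0.066 [391 213] 15 mean [0.846  0.0131 0.0764] circ [0.8472 0.0161] 0.0116 z 0.0849
0.066 [277 296] 40 mean [ 0.4152 -0.1635  0.0729] circ [ 0.416  -0.1627] 0.0102 z 0.0796
rect [ 171  184  167  120 9429] ((0.5672599077224731, 0.1596042960882187), (0.4013879597187042, 0.29236239194869995), 88.23780822753906) 0.02009152980682037
rect [174 304  45  19 595] ((0.40201374888420105, 0.3005674183368683), (0.10744152218103409, 0.04266992583870888), 88.49378204345703) 0.02023194657373072
rect [252 306  69  17 670] ((0.3932573199272156, 0.08606106042861938), (0.03742952272295952, 0.16209883987903595), 0.5217130184173584) 0.01977883788099853
```

View pics/crop.png

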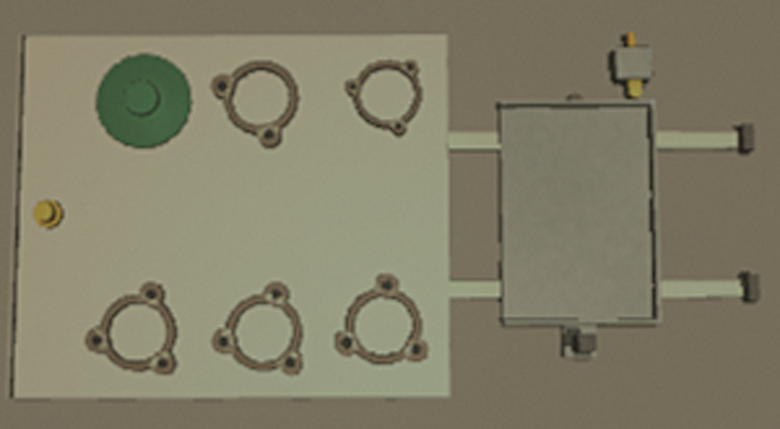

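The crop shows the broken plate at crop (262,97), with lobes only to the left and at the bottom. The small plate is at crop (388,95), and all three plates in the lower row have three lobes. Next I'll get precise bore centres and the yaw of the board and tray.

Run:
```python
from h import *
def plane(c,uv,z):
    f,cx,cy=K(c); uv=np.atleast_2d(uv).astype(float); R=np.array(c["R"])
    r=np.c_[(uv-[cx,cy])/f,np.ones(len(uv))]@R; o=-R.T@c["t"]
    return o+r*((z-o[2])/r[:,2])[:,None]
for n in("top","side"):
    c=dict(np.load(n+".npz")); P=cloud(c,c["d"]); p=c["p"]; g=cv2.GaussianBlur(cv2.cvtColor(p,cv2.COLOR_BGR2GRAY),(3,3),0)
    # bore: bright blob inside ring
    ctr={"small":(.6533,.0125),"broken":(.652,.131),"s1":(.4374,.0217),"s2":(.4354,.1313),"s3":(.4395,.2459)}
    X=plane(c,np.stack(np.meshgrid(np.arange(640),np.arange(480)),-1).reshape(-1,2),.030).reshape(480,640,3)
    for k,(x,y) in ctr.items():
        sel=(np.hypot(X[...,0]-x,X[...,1]-y)<.06)
        t=cv2.threshold(g[sel].reshape(-1,1),0,255,cv2.THRESH_OTSU)[0]
        m=(sel&(g<t)).astype(np.uint8)
        Q=X[m>0]
        from scipy.optimize import least_squares
        s=least_squares(lambda a:np.hypot(Q[:,0]-a[0],Q[:,1]-a[1])-a[2],[x,y,.031],loss="soft_l1",f_scale=.002).x
        rel=Q[:,:2]-s[:2]; far=np.hypot(*rel.T)>s[2]+.006; a=np.degrees(np.arctan2(rel[far,1],rel[far,0]))
        print(n,k,s.round(4),len(Q),"lobes",np.histogram(a,12,(-180,180))[0])
    if n=="top":
        print("gray board",g[255,250],"tray",g[250,385],"table",g[350,300])
        for nm,seed,z in(("board",(250,255),.02),("tray",(385,250),.017)):
            h=g.copy(); mk=np.zeros((482,642),np.uint8); cv2.floodFill(h,mk,seed,0,9,9,4|cv2.FLOODFILL_FIXED_RANGE|(255<<8)|cv2.FLOODFILL_MASK_ONLY) if nm=="tray" else cv2.floodFill(h,mk,seed,0,28,25,4|cv2.FLOODFILL_FIXED_RANGE|(255<<8)|cv2.FLOODFILL_MASK_ONLY)
            k=mk[1:-1,1:-1]; k=cv2.morphologyEx(k,cv2.MORPH_OPEN,np.ones((9,9)))
            ys,xs=np.nonzero(k); Q=plane(c,np.c_[xs,ys],z)[:,:2]; print(nm,len(Q),cv2.minAreaRect(Q.astype(np.float32)))
```

```text
top small [0.6519 0.0133 0.0302] 339 lobes [10  0  6  6  8  6  5  0  8  0  0  0]
top broken [0.6509 0.1327 0.0325] 437 lobes [32  1  0  0  0  0  0  3 27  0  0  0]
top s1 [0.4369 0.0229 0.0329] 483 lobes [ 0 23  6  0  0 22  7  0  0 23  7  0]
top s2 [0.4339 0.1318 0.0329] 487 lobes [ 3 28  0  0  3 29  0  0  2 30  0  0]
top s3 [0.4373 0.2467 0.0331] 503 lobes [ 3 27  0  0  6 25  0  0  5 31  0  0]
gray board 149 tray 122 table 110
board 17813 ((0.5451958775520325, 0.15789762139320374), (0.4003753662109375, 0.3409103751182556), 88.64244842529297)
tray 4428 ((0.5361002087593079, -0.1590086817741394), (0.1342136561870575, 0.19772998988628387), 88.73262786865234)
side small [0.6507 0.0059 0.0301] 201 lobes [8 0 0 0 7 0 0 1 8 1 0 0]
side broken [0.6489 0.1256 0.033 ] 232 lobes [12  2  1  1  0  0  0  1 19  5  0  1]
side s1 [0.4365 0.0148 0.0336] 298 lobes [ 0 17  5  0  0 15  7  0  0 18  5  0]
side s2 [0.4335 0.1235 0.0335] 270 lobes [ 1 19  0  0  4 13  2  0  4 16  0  0]
side s3 [0.4364 0.238  0.0336] 248 lobes [ 2 16  0  0  4 12  0  0  3 17  0  0]
```

```bash
python3 -m handwheel '[0.18,-0.18,0,0,0,-0.073,0.18,-0.18,0,0,0,-0.073,0.18,-0.18,0,0,0,-0.073,0.18,-0.18,0,0,0,-0.073,0.18,-0.18,0,0,0,-0.073]' 0 30
python3 -m handwheel '[0.18,-0.18,0,0,0,-0.073,0.18,-0.18,0,0,0,-0.073,0.18,-0.18,0,0,0,-0.073,0.18,-0.18,0,0,0,-0.073,0.18,-0.18,0,0,0,-0.073]'
python3 -m handwheel '[0,-0.27,0,0,0,0,0,-0.27,0,0,0,0,0,-0.27,0,0,0,0,0,-0.27,0,0,0,0,0,-0.27,0,0,0,0]'
python3 -m handwheel '[0,-0.2,0,0,0,0,0,-0.1,0,0,0,0,0,0,0,0,0,0]'
python3 - <<'E'
from h import *
c,p,d=grab("wrist"); cv2.imwrite("pics/w1.png",p); np.savez("w1.npz",p=p,d=d,**{k:np.array(v) for k,v in c.items()}); s=ctrl.get_state(); print(s["eef_pos"],s["tcp_rot"],s["opening"],s["time"],s["qpos"])
E
```

```text
time: 0.52
eef_pos: [0.4138, 0.4785, 0.2497]
tcp_rot: [0.481, 0.877, -0.001, -0.0]
contact_force: [0.8, 0.1, -0.4]
opening: 0.298
finger_force: 0.0
time: 0.93
eef_pos: [0.5489, 0.3434, 0.2497]
tcp_rot: [0.709, 0.705, -0.0, -0.0]
contact_force: [-0.7, 0.4, -0.0]
opening: -0.002
finger_force: 0.0
time: 1.35
eef_pos: [0.5475, 0.1407, 0.2497]
tcp_rot: [0.707, 0.707, -0.0, -0.0]
contact_force: [0.7, -0.5, 0.1]
opening: -0.003
finger_force: 0.0
time: 1.6
eef_pos: [0.548, 0.0944, 0.2498]
tcp_rot: [0.709, 0.705, -0.001, -0.0]
contact_force: [0.4, 0.2, 0.0]
opening: 0.001
finger_force: 0.0
[0.54794488 0.09611281 0.24987738] [ 7.08454394e-01  7.05756462e-01 -2.14713816e-04 -3.76650499e-04] 0.0009630379072024737 1.65 [-8.83741534e-03  2.60957443e-02  1.87090617e+00  2.35571866e-04
  1.24542863e+00 -5.09735780e-03]
```

View pics/w1.png

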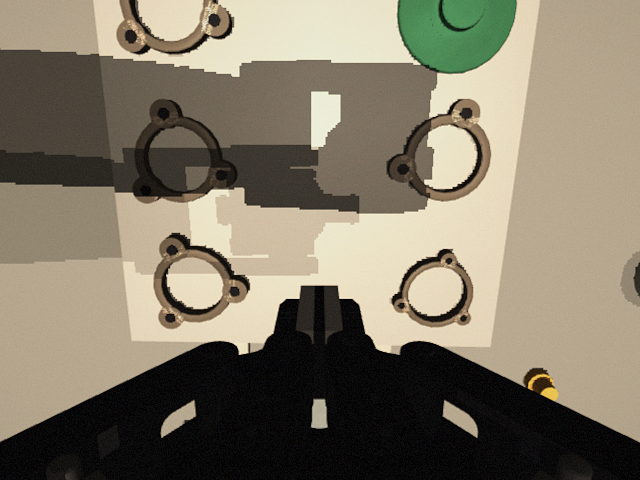

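The wrist view shows the small plate at about (436,292), with narrow lobes, and the two-lobed broken plate at about (448,157). The fingers are shut at about (320,300). I'll fit the circles in this view.

```bash
python3 - <<'E'
from h import *
from scipy.optimize import least_squares
c=dict(np.load("w1.npz")); P=cloud(c,c["d"]); z=P[...,2]
for k,(u,v) in {"small":(436,292),"broken":(448,157)}.items():
    m=np.zeros((480,640),np.uint8); cv2.circle(m,(u,v),60 if k=="broken" else 50,1,-1); m=(m>0)&(z>.027)&(z<.037)
    if k=="small": m[:, :380]=0
    Q=P[m]; s=least_squares(lambda a:np.hypot(Q[:,0]-a[0],Q[:,1]-a[1])-a[2],[*np.median(Q[:,:2],0),.031],loss="soft_l1",f_scale=.002).x
    print(k,s.round(4),"z",np.median(Q[:,2]).round(4),len(Q))
b=(abs(z-.02)<.005); e=[(u,max(np.nonzero(b[:,u])[0])) for u in range(150,240,20)]
print("edge -y",[P[v,u].round(4) for u,v in e])
E
python3 -m handwheel '[0,-0.27,0,0,0,0,0,-0.27,0,0,0,0,0,-0.27,0,0,0,0,0,-0.27,0,0,0,0,0,-0.27,0,0,0,0]'
python3 -m handwheel '[-0.21,-0.16,0,0,0,0,-0.21,-0.16,0,0,0,0,-0.21,-0.16,0,0,0,0,-0.22,-0.16,0,0,0,0,0,0,0,0,0,0]'
```

```text
small [0.6511 0.0125 0.0296] z 0.0322 1937
broken [0.6504 0.1314 0.0321] z 0.0323 3382
edge -y [array([ 0.3873, -0.04  ,  0.0188]), array([ 0.4071, -0.0389,  0.0209]), array([ 0.4258, -0.0393,  0.0204]), array([ 0.4449, -0.039 ,  0.0211]), array([ 0.4635, -0.0404,  0.0207])]
time: 2.07
eef_pos: [0.5482, -0.1052, 0.2502]
tcp_rot: [0.707, 0.708, 0.0, -0.0]
contact_force: [0.9, 0.0, -0.9]
opening: -0.001
finger_force: 0.0
time: 2.48
eef_pos: [0.4173, -0.2029, 0.2497]
tcp_rot: [0.709, 0.705, -0.001, -0.001]
contact_force: [1.1, -0.8, -1.0]
opening: -0.0
finger_force: 0.0
```

```bash
python3 -m handwheel '[0,0,-0.247,0,0,0,0,0,-0.247,0,0,0,0,0,-0.247,0,0,0,0,0,-0.247,0,0,0,0,0,-0.247,0,0,0]'
python3 -m handwheel '[0,0,0,0,0,0,0,0.08,0,0,0,0,0,0.08,0,0,0,0,0,0.06,0,0,0,0,0,0.06,0,0,0,0]'
python3 -m handwheel '[0,0.04,0,0,0,0,0,0.04,0,0,0,0,0,0.02,0,0,0,0,0,0,0,0,0,0]'
```

```text
time: 2.9
eef_pos: [0.4215, -0.1997, 0.0637]
tcp_rot: [0.707, 0.707, 0.0, 0.0]
contact_force: [-0.0, -0.3, -0.3]
opening: 0.002
finger_force: 0.0
time: 3.32
eef_pos: [0.4229, -0.1595, 0.0679]
tcp_rot: [0.707, 0.708, 0.0, 0.004]
contact_force: [2.5, -5.5, -4.0]
opening: 0.002
finger_force: 2.9
time: 3.65
eef_pos: [0.4228, -0.1442, 0.0678]
tcp_rot: [0.707, 0.707, 0.001, 0.003]
contact_force: [1.9, -2.1, 1.3]
opening: -0.001
finger_force: 1.0
```

Contact made. I'll push on slowly until the tray reaches its stop.

```bash
python3 -m handwheel '[0,0.02,0,0,0,0,0,0.02,0,0,0,0,0,0.02,0,0,0,0,0,0,0,0,0,0]'
python3 -m handwheel '[0,0.02,0,0,0,0,0,0.02,0,0,0,0,0,0,0,0,0,0]'
```

```text
time: 3.98
eef_pos: [0.4227, -0.1359, 0.0675]
tcp_rot: [0.707, 0.707, 0.001, 0.003]
contact_force: [2.2, -3.9, 2.6]
opening: -0.002
finger_force: 2.0
time: 4.23
eef_pos: [0.4227, -0.1311, 0.0673]
tcp_rot: [0.707, 0.707, -0.0, 0.004]
contact_force: [1.2, -8.0, 2.6]
opening: 0.001
finger_force: 4.2
```

Run:
```python
from h import *
c,p,d=grab("top"); cv2.imwrite("pics/t2.png",cv2.resize(p[170:335,265:465],None,fx=3,fy=3,interpolation=cv2.INTER_CUBIC)); P=cloud(c,d); z=P[...,2]
m=(z>.070)&(z<.082)&(abs(P[...,0]-.416)<.03)&(abs(P[...,1]+.11)<.06)
print(P[m].mean(0),m.sum())
```

```text
[nan nan nan] 0<stdin>:4: RuntimeWarning: Mean of empty slice.
  ret = um.true_divide(
```

View pics/t2.png

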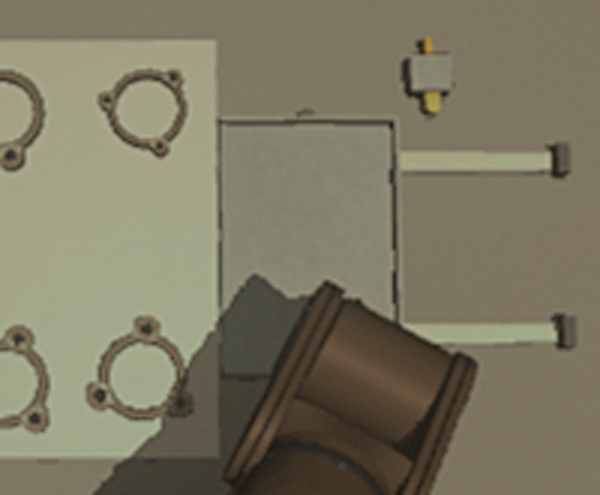

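The picture shows the tray's open edge touching the board edge at about x=218. I'll press a little more to confirm it is on the stop.

```bash
python3 -m handwheel '[0,0.02,0,0,0,0,0,0.02,0,0,0,0,0,0,0,0,0,0]'
```

```text
time: 4.53
eef_pos: [0.4229, -0.1307, 0.0676]
tcp_rot: [0.705, 0.71, -0.005, 0.009]
contact_force: [-3.2, -30.2, -4.1]
opening: 0.001
finger_force: 15.2
```

```bash
python3 -m handwheel '[0,-0.08,0,0,0,0,0,-0.08,0,0,0,0,0,0,0.25,0,0,0,0,0,0.25,0,0,0,0,0,0.1,0,0,0]' 0.12
python3 -m handwheel '[0.19,0.135,0,0,0,0,0.19,0.135,0,0,0,0,0.19,0.135,0,0,0,0,0.19,0.135,0,0,0,0,0.19,0.135,0,0,0,0]'
python3 -m handwheel '[0.19,0.135,0,0,0,0,0.19,0.135,0,0,0,0,0.19,0.135,0,0,0,0,0,0,0,0,0,0]'
```

```text
time: 4.95
eef_pos: [0.4218, -0.1475, 0.1589]
tcp_rot: [0.708, 0.707, 0.001, 0.001]
contact_force: [1.3, -0.5, -0.1]
opening: 0.116
finger_force: 0.0
time: 5.37
eef_pos: [0.5633, -0.0438, 0.1545]
tcp_rot: [0.707, 0.707, -0.0, -0.002]
contact_force: [0.5, -0.1, -0.2]
opening: 0.126
finger_force: 0.0
time: 5.7
eef_pos: [0.6513, 0.0188, 0.1541]
tcp_rot: [0.706, 0.708, 0.001, -0.001]
contact_force: [-0.8, 0.2, 0.0]
opening: 0.124
finger_force: 0.0
```

```bash
python3 -m handwheel '[0,-0.04,-0.14,0,0,0,0,0,-0.2,0,0,0,0,0,-0.2,0,0,0,0,0,-0.14,0,0,0,0,0,0,0,0,0]'
python3 -m handwheel '[0,0,-0.03,0,0,0,0,0,-0.03,0,0,0,0,0,0,0,0,0]'
```

```text
time: 6.12
eef_pos: [0.6431, 0.0098, 0.0463]
tcp_rot: [0.707, 0.707, -0.004, -0.006]
contact_force: [-1.5, -0.6, -1.5]
opening: 0.127
finger_force: 0.0
time: 6.37
eef_pos: [0.6492, 0.0089, 0.0451]
tcp_rot: [0.707, 0.707, 0.0, 0.0]
contact_force: [0.8, -0.6, 0.6]
opening: 0.119
finger_force: 0.0
```

```bash
python3 -m handwheel '[0,0,-0.015,0,0,0,-0.05,0,0,0,0,0,-0.06,0,0,0,0,0,-0.06,0,0,0,0,0,-0.06,0,0,0,0,0]'
python3 -m handwheel '[-0.06,0,0,0,0,0,-0.06,0,0,0,0,0,-0.05,0,0,0,0,0,0,0,0,0,0,0]'
python3 -m handwheel '[0,-0.06,0,0,0,0,0,-0.06,0,0,0,0,0,-0.06,0,0,0,0,0,-0.06,0,0,0,0,0,0,0,0,0,0]'
python3 - <<'E'
from h import *
c,p,d=grab("top"); cv2.imwrite("pics/t3.png",cv2.resize(p[170:335,215:465],None,fx=3,fy=3,interpolation=cv2.INTER_CUBIC))
s=ctrl.get_state(); print(s["eef_pos"])
E
```

```text
time: 6.78
eef_pos: [0.6142, 0.0089, 0.043]
tcp_rot: [0.707, 0.707, 0.001, 0.001]
contact_force: [1.6, 0.1, 2.2]
opening: 0.123
finger_force: 1.3
time: 7.12
eef_pos: [0.5876, 0.009, 0.0423]
tcp_rot: [0.707, 0.707, -0.0, 0.0]
contact_force: [0.7, -0.2, 1.5]
opening: 0.119
finger_force: 0.8
time: 7.53
eef_pos: [0.5882, -0.0291, 0.0411]
tcp_rot: [0.708, 0.706, -0.001, -0.0]
contact_force: [0.4, -0.1, 0.6]
opening: 0.122
finger_force: 0.0
[ 0.58824018 -0.02843026  0.04116318]
```

View pics/t3.png

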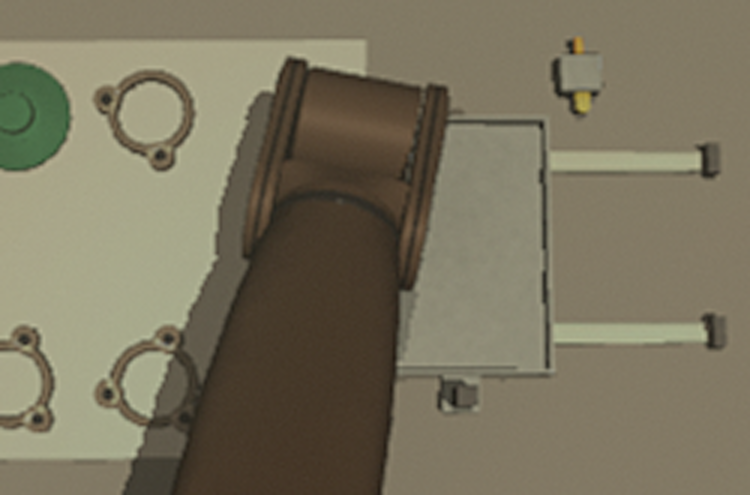

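The small plate has left its spot and is hidden under the wrist, so it must be hooked. I'll continue onto the tray.

```bash
python3 -m handwheel '[0,-0.06,0,0,0,0,0,-0.06,0,0,0,0,0,-0.06,0,0,0,0,0,-0.06,0,0,0,0,0,-0.06,0,0,0,0]'
python3 -m handwheel '[0,-0.06,0,0,0,0,0,-0.06,0,0,0,0,0,-0.06,0,0,0,0,0,-0.06,0,0,0,0,0,-0.06,0,0,0,0]'
python3 -m handwheel '[0,-0.06,0,0,0,0,0,-0.06,0,0,0,0,0,-0.06,0,0,0,0,0,-0.03,0,0,0,0,0,0,0,0,0,0]'
```

```text
time: 8.0
eef_pos: [0.5886, -0.073, 0.0418]
tcp_rot: [0.707, 0.707, -0.0, -0.0]
contact_force: [-0.3, 0.4, -0.9]
opening: 0.122
finger_force: 0.3
time: 8.42
eef_pos: [0.5886, -0.1179, 0.0419]
tcp_rot: [0.707, 0.707, 0.0, 0.0]
contact_force: [0.4, -0.2, -0.4]
opening: 0.119
finger_force: 0.4
time: 8.83
eef_pos: [0.5888, -0.1499, 0.042]
tcp_rot: [0.708, 0.706, -0.0, 0.0]
contact_force: [0.1, -0.4, 0.4]
opening: 0.12
finger_force: 0.0
```

```bash
python3 -m handwheel '[0,0.02,0,0,0,0,0,0,0.15,0,0,0,0,0,0.25,0,0,0,0,0,0.25,0,0,0,0,0,0.1,0,0,0]'
python3 -m handwheel '[0.052,0.234,0,0,0,0,0.052,0.234,0,0,0,0,0.052,0.234,0,0,0,0,0.052,0.234,0,0,0,0,0.052,0.234,0,0,0,0]'
python3 -m handwheel '[0.052,0.234,0,0,0,0,0.052,0.234,0,0,0,0,0.052,0.22,0,0,0,0,0,0,0,0,0,0,0,0,0,0,0,0]'
cat > chk.py <<'E'
from h import *
from scipy.optimize import least_squares
c,p,d=grab("top"); P=cloud(c,d); z=P[...,2]; g=cv2.GaussianBlur(cv2.cvtColor(p,cv2.COLOR_BGR2GRAY),(3,3),0)
import sys
for k in sys.argv[1:]:
    x,y=map(float,k.split(","))
    m=(np.hypot(P[...,0]-x,P[...,1]-y)<.055)&(z<.05)&(z>.0225); Q=P[m]
    s=least_squares(lambda a:np.hypot(Q[:,0]-a[0],Q[:,1]-a[1])-a[2],[*np.median(Q[:,:2],0),.031],loss="soft_l1",f_scale=.002).x
    print(k,s.round(4),"z",np.median(Q[:,2]).round(4),len(Q))
m=(z>.068)&(z<.082)&(abs(P[...,0]-.416)<.03)&(abs(P[...,1]+.16)<.11)
print("post",np.median(P[m],0).round(4),m.sum(),ctrl.get_state()["eef_pos"].round(4))
cv2.imwrite("pics/last.png",cv2.resize(p[170:335,165:465],None,fx=2.6,fy=2.6,interpolation=cv2.INTER_CUBIC))
E
python3 chk.py .59,-.137 .437,.0217
```

```text
time: 9.25
eef_pos: [0.5912, -0.1458, 0.1603]
tcp_rot: [0.707, 0.707, 0.002, 0.004]
contact_force: [0.4, -0.3, 0.9]
opening: 0.119
finger_force: 0.0
time: 9.67
eef_pos: [0.6276, 0.0322, 0.1545]
tcp_rot: [0.707, 0.707, 0.0, 0.0]
contact_force: [0.2, -0.4, 0.3]
opening: 0.125
finger_force: 0.0
time: 10.08
eef_pos: [0.6507, 0.1356, 0.1542]
tcp_rot: [0.706, 0.708, -0.0, 0.0]
contact_force: [0.0, -0.5, -1.4]
opening: 0.122
finger_force: 0.0
.59,-.137 [ 0.5923 -0.1395  0.0322] z 0.0285 377
.437,.0217 [0.4377 0.0213 0.0346] z 0.0286 688
post [ 0.4177 -0.113   0.0739] 48 [0.6506 0.1341 0.1541]
```

View pics/last.png

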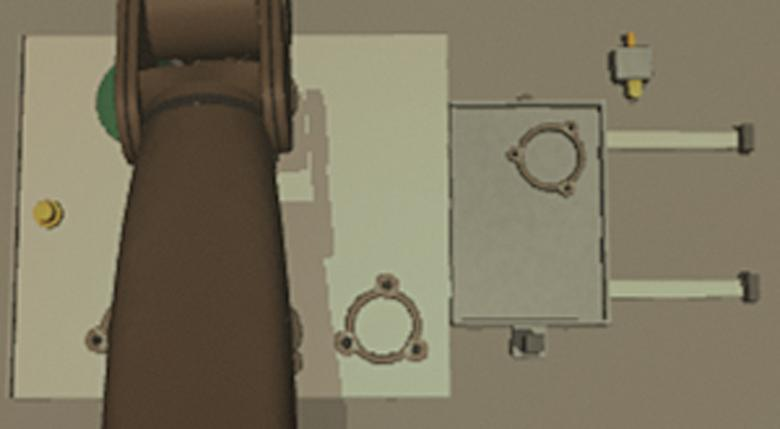

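The small plate lies on the tray at crop (550,157) and the sound plates have not moved. Next is the broken plate.

```bash
python3 -m handwheel '[0,-0.01,-0.14,0,0,0,0,0,-0.2,0,0,0,0,0,-0.2,0,0,0,0,0,-0.14,0,0,0,0,0,0,0,0,0]'
python3 -m handwheel '[0,0,-0.04,0,0,0,0,0,-0.03,0,0,0,0,0,0,0,0,0]'
python3 -m handwheel '[-0.05,0,0,0,0,0,-0.06,0,0,0,0,0,-0.06,0,0,0,0,0,-0.06,0,0,0,0,0,-0.06,0,0,0,0,0]'
python3 -m handwheel '[-0.06,0,0,0,0,0,-0.06,0,0,0,0,0,-0.06,0,0,0,0,0,-0.06,0,0,0,0,0,0,0,0,0,0,0]'
```

```text
time: 10.55
eef_pos: [0.6466, 0.1298, 0.0461]
tcp_rot: [0.708, 0.706, -0.004, -0.004]
contact_force: [-1.3, 0.0, -1.6]
opening: 0.117
finger_force: 0.0
time: 10.8
eef_pos: [0.6518, 0.1312, 0.0428]
tcp_rot: [0.708, 0.707, 0.001, 0.001]
contact_force: [-0.1, -0.2, -0.4]
opening: 0.119
finger_force: 0.0
time: 11.22
eef_pos: [0.6079, 0.1319, 0.0434]
tcp_rot: [0.707, 0.707, 0.001, 0.001]
contact_force: [3.5, -0.2, 3.0]
opening: 0.126
finger_force: 1.8
time: 11.63
eef_pos: [0.5703, 0.1318, 0.0423]
tcp_rot: [0.707, 0.707, -0.0, 0.0]
contact_force: [2.3, -0.5, 3.3]
opening: 0.119
finger_force: 1.8
```

```bash
python3 -m handwheel '[-0.05,0,0,0,0,0,-0.05,0,0,0,0,0,-0.05,0,0,0,0,0,-0.05,0,0,0,0,0,0,0,0,0,0,0]'
python3 -m handwheel '[0,-0.06,0,0,0,0,0,-0.06,0,0,0,0,0,-0.06,0,0,0,0,0,-0.06,0,0,0,0,0,-0.06,0,0,0,0]'
python3 -m handwheel '[0,-0.06,0,0,0,0,0,-0.06,0,0,0,0,0,-0.06,0,0,0,0,0,-0.06,0,0,0,0,0,-0.06,0,0,0,0]'
python3 - <<'E'
from h import *
c,p,d=grab("side"); cv2.imwrite("pics/s2.png",cv2.resize(p[150:370,190:440],None,fx=2.6,fy=2.6,interpolation=cv2.INTER_CUBIC))
E
```

```text
time: 12.05
eef_pos: [0.5399, 0.1317, 0.0418]
tcp_rot: [0.707, 0.707, -0.001, -0.0]
contact_force: [3.1, -0.2, 4.2]
opening: 0.118
finger_force: 2.0
time: 12.47
eef_pos: [0.5401, 0.0856, 0.0407]
tcp_rot: [0.707, 0.707, -0.001, -0.001]
contact_force: [-0.4, 1.5, -0.1]
opening: 0.122
finger_force: 0.5
time: 12.88
eef_pos: [0.5413, 0.0407, 0.0416]
tcp_rot: [0.707, 0.707, -0.0, -0.0]
contact_force: [1.1, 0.8, -0.5]
opening: 0.123
finger_force: 0.5
```

View pics/s2.png

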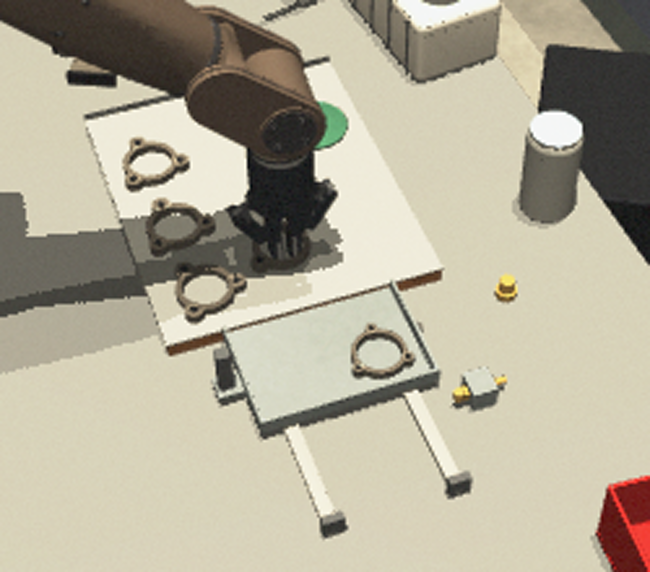

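The side view shows the broken plate hooked on the fingers at crop (283,250), clear of the sound plates. I'll continue along the aisle and then diagonally onto the free side of the tray.

```bash
python3 -m handwheel '[0,-0.06,0,0,0,0,0,-0.06,0,0,0,0,0,-0.06,0,0,0,0,0,-0.06,0,0,0,0,0,-0.06,0,0,0,0]'
python3 -m handwheel '[0,-0.06,0,0,0,0,0,-0.06,0,0,0,0,0,-0.06,0,0,0,0,0,-0.06,0,0,0,0,0,-0.04,0,0,0,0]'
python3 -m handwheel '[-0.033,-0.055,0,0,0,0,-0.033,-0.055,0,0,0,0,-0.033,-0.055,0,0,0,0,-0.033,-0.055,0,0,0,0,-0.033,-0.055,0,0,0,0]'
python3 -m handwheel '[-0.033,-0.055,0,0,0,0,-0.033,-0.055,0,0,0,0,-0.033,-0.055,0,0,0,0,-0.033,-0.055,0,0,0,0,0,0,0,0,0,0]'
```

```text
time: 13.35
eef_pos: [0.5416, -0.0041, 0.0419]
tcp_rot: [0.707, 0.707, 0.0, -0.0]
contact_force: [1.0, 1.7, 0.2]
opening: 0.121
finger_force: 0.6
time: 13.77
eef_pos: [0.5416, -0.0465, 0.0418]
tcp_rot: [0.708, 0.707, -0.0, 0.0]
contact_force: [0.4, 0.8, -0.7]
opening: 0.122
finger_force: 0.6
time: 14.18
eef_pos: [0.516, -0.0873, 0.0418]
tcp_rot: [0.707, 0.707, -0.0, -0.0]
contact_force: [0.4, -0.2, -0.6]
opening: 0.119
finger_force: 0.4
time: 14.6
eef_pos: [0.4962, -0.121, 0.0418]
tcp_rot: [0.708, 0.706, -0.0, 0.0]
contact_force: [-0.3, -0.1, 0.1]
opening: 0.118
finger_force: 0.0
```

```bash
python3 -m handwheel '[-0.02,-0.05,0,0,0,0,-0.02,-0.05,0,0,0,0,0,0,0,0,0,0,0.01,0.02,0,0,0,0]'
python3 -m handwheel '[0,0,0.15,0,0,0,0,0,0.25,0,0,0,0,0,0.25,0,0,0,0,0.25,0.1,0,0,0,0,0.25,0,0,0,0]' 0
python3 -m handwheel '[0.1,0.25,0,0,0,0,0.1,0.25,0,0,0,0,0.1,0.25,0,0,0,0,0.1,0.25,0,0,0,0,0,0,0,0,0,0]'
python3 chk.py .59,-.137 .495,-.12 .437,.0217
```

```text
time: 14.93
eef_pos: [0.4924, -0.1323, 0.0419]
tcp_rot: [0.708, 0.707, -0.0, 0.0]
contact_force: [-0.6, 0.0, 0.4]
opening: 0.124
finger_force: 0.0
time: 15.35
eef_pos: [0.4962, -0.0578, 0.1603]
tcp_rot: [0.709, 0.706, 0.003, 0.005]
contact_force: [1.1, 0.5, -0.7]
opening: 0.002
finger_force: 0.0
time: 15.77
eef_pos: [0.5541, 0.0994, 0.1549]
tcp_rot: [0.705, 0.709, 0.002, 0.0]
contact_force: [-0.5, 0.7, 0.8]
opening: -0.001
finger_force: 0.0
.59,-.137 [ 0.5921 -0.141   0.033 ] z 0.0287 383
.495,-.12 [ 0.495  -0.1237  0.0326] z 0.0284 398
.437,.0217 [0.4374 0.021  0.0344] z 0.0296 652
post [ 0.4177 -0.1133  0.0748] 48 [0.5532 0.097  0.1545]
```

View pics/last.png

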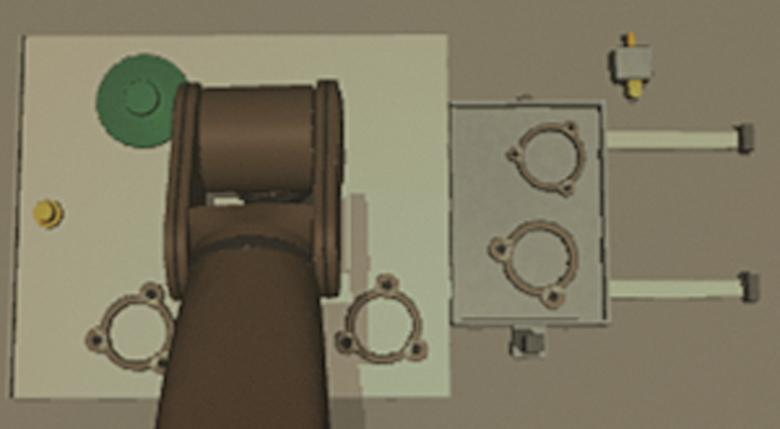

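```bash
python3 -m handwheel '[-0.142,-0.19,0,0,0,0,-0.142,-0.19,0,0,0,0,-0.142,-0.19,0,0,0,0,-0.142,-0.19,0,0,0,0,-0.142,-0.19,0,0,0,0]'
python3 -m handwheel '[-0.142,-0.19,0,0,0,0,0,0,0,0,0,0,0,0,0,0,0,0]'
```

```text
time: 16.23
eef_pos: [0.4444, -0.0503, 0.1541]
tcp_rot: [0.707, 0.707, -0.0, -0.0]
contact_force: [0.6, -0.1, 1.1]
opening: 0.002
finger_force: 0.0
time: 16.48
eef_pos: [0.4236, -0.0791, 0.1543]
tcp_rot: [0.709, 0.705, -0.0, 0.0]
contact_force: [0.3, -0.5, 0.8]
opening: 0.0
finger_force: 0.0
```

```bash
python3 -m handwheel '[0.01,0.02,-0.2,0,0,0,0,0,-0.2,0,0,0,0,0,-0.2,0,0,0,0,0,0,0,0,0]'
python3 -m handwheel '[0,-0.05,0,0,0,0,0,-0.05,0,0,0,0,0,-0.05,0,0,0,0,0,-0.05,0,0,0,0,0,-0.05,0,0,0,0]'
python3 -m handwheel '[0,-0.05,0,0,0,0,0,-0.05,0,0,0,0,0,-0.05,0,0,0,0,0,-0.05,0,0,0,0,0,-0.05,0,0,0,0]'
python3 -m handwheel '[0,-0.05,0,0,0,0,0,-0.05,0,0,0,0,0,-0.04,0,0,0,0,0,-0.03,0,0,0,0,0,0,0,0,0,0]'
python3 chk.py .59,-.22 .495,-.20
```

```text
time: 16.82
eef_pos: [0.4221, -0.0722, 0.0589]
tcp_rot: [0.707, 0.707, -0.002, -0.006]
contact_force: [-1.6, -0.1, -0.3]
opening: -0.004
finger_force: 0.0
time: 17.23
eef_pos: [0.4274, -0.1124, 0.0662]
tcp_rot: [0.708, 0.706, 0.001, 0.001]
contact_force: [-0.1, 5.4, 0.3]
opening: -0.002
finger_force: 2.7
time: 17.65
eef_pos: [0.4265, -0.1498, 0.0661]
tcp_rot: [0.708, 0.706, 0.001, -0.0]
contact_force: [-1.8, 5.5, 3.1]
opening: -0.0
finger_force: 2.7
time: 18.07
eef_pos: [0.4265, -0.1762, 0.066]
tcp_rot: [0.708, 0.706, 0.0, 0.0]
contact_force: [-0.5, 0.9, 1.7]
opening: -0.001
finger_force: 0.8
.59,-.22 [ 0.5907 -0.2234  0.0328] z 0.0284 374
.495,-.20 [ 0.4876 -0.2017  0.0375] z 0.0282 178
post [nan nan nan] 0 [ 0.4268 -0.1762  0.0659]
  return _methods._mean(a, axis=axis, dtype=dtype,
  ret = um.true_divide(
```

```bash
python3 -m handwheel '[0,-0.03,0,0,0,0,0,-0.03,0,0,0,0,0,-0.03,0,0,0,0,0,-0.03,0,0,0,0,0,-0.03,0,0,0,0]'
python3 -m handwheel '[0,-0.03,0,0,0,0,0,-0.02,0,0,0,0,0,-0.02,0,0,0,0,0,0,0,0,0,0]'
```

```text
time: 18.53
eef_pos: [0.4264, -0.1935, 0.0655]
tcp_rot: [0.709, 0.706, 0.004, -0.004]
contact_force: [-1.5, 13.3, 10.0]
opening: 0.002
finger_force: 6.4
time: 18.87
eef_pos: [0.4263, -0.2039, 0.0653]
tcp_rot: [0.709, 0.705, 0.004, -0.005]
contact_force: [0.6, 19.8, 10.8]
opening: -0.001
finger_force: 9.6
```

```bash
python3 -m handwheel '[0,-0.02,0,0,0,0,0,-0.01,0,0,0,0,0,0,0,0,0,0,0,0,0,0,0,0]'
python3 -m handwheel '[0,0.1,0,0,0,0,0,0.15,0,0,0,0,0,0,0.25,0,0,0,0,0,0.25,0,0,0,0,0,0.1,0,0,0]'
python3 -m handwheel '[0.1,0.25,0,0,0,0,0.1,0.25,0,0,0,0,0.1,0.25,0,0,0,0,0.1,0.25,0,0,0,0,0.1,0.25,0,0,0,0]'
python3 -m handwheel '[0,0,0,0,0,0,0,0,0,0,0,0,0,0,0,0,0,0]'
python3 chk.py .59,-.25 .495,-.23 .437,.0217
```

```text
time: 19.2
eef_pos: [0.4262, -0.2043, 0.0652]
tcp_rot: [0.709, 0.705, 0.006, -0.008]
contact_force: [2.6, 32.1, 17.4]
opening: 0.002
finger_force: 16.4
time: 19.62
eef_pos: [0.429, -0.1769, 0.1604]
tcp_rot: [0.707, 0.707, 0.001, 0.006]
contact_force: [0.1, 0.4, -0.2]
opening: -0.001
finger_force: 0.0
time: 20.03
eef_pos: [0.5029, 0.0136, 0.1561]
tcp_rot: [0.707, 0.707, 0.001, 0.002]
contact_force: [0.7, -0.6, -0.9]
opening: -0.002
finger_force: 0.0
time: 20.28
eef_pos: [0.5018, 0.0121, 0.1551]
tcp_rot: [0.707, 0.707, 0.0, 0.001]
contact_force: [-0.7, 0.3, -0.0]
opening: 0.004
finger_force: 0.0
.59,-.25 [ 0.5923 -0.2528  0.0354] z 0.0284 403
.495,-.23 [ 0.4924 -0.2333  0.0325] z 0.0284 404
.437,.0217 [0.383  0.0275 0.1031] z 0.0244 8
post [ 0.4148 -0.2212  0.073 ] 52 [0.5015 0.0116 0.1549]
```

View pics/last.png

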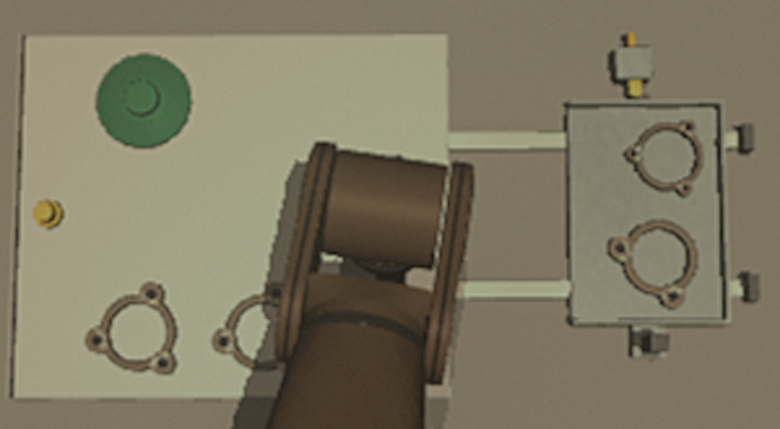

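The tray stalled against its end stop: the push force rose to 32 N with no further travel. Both plates lie on the tray floor and the arm is clear, so I'm handing in.

```bash
python3 -c "
from plant import ctrl
print(ctrl.sign_off())"
```

```text
the job is handed in; nothing more can be done
None
```

The job is handed in at about 20 s: both odd plates lie on the tray floor, the tray is home against its end stop past the catch, and the arm touches nothing; sign-off returned no verdict, and in the views I took the other pieces hadn't moved.

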